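# Bank the big coin with the money box's push slide

### The arm

A 7-joint arm with a two-finger parallel gripper is mounted at the origin on the work surface. World frame = base frame: x ahead of the robot, y to its left, z up, the work surface at z = 0. Lengths are in m, angles in rad, forces in N, time in s.
With the tool pointing down it reaches from about 0.425 to 0.975 m from the base axis. Payload 16.7 kg.
Tool frame: the origin (TCP) lies at the very end of the fingers, on their centre line; the grasp point (between the pads) lies robot.grip_depth behind it (robot.grip_depth is the distance from the TCP to the grasp point, in m); z points along the fingers, y is the line along which they close (so a half turn about z gives the same grasp; the last joint's range is limited). The gripper opens to 85 mm and grips with 20 to 120 N. Pads are 22 mm wide; open, the fingers measure 114 mm over their backs; the gripper's body (76 mm by 85 mm) begins 54 mm behind the grasp point. The pads swing forward as they close: fully open they stand 13 mm farther back than shut.
Start: joints at [0.961, 0.426, 0.074, 1.606, -0.034, 1.111, -0.067], TCP at [0.3, -0.605, 0.231] pointing down, gripper open.
Joint ranges: [-2.85, 2.85], [-0.5, 2.14], [-1.23, 1.37], [0.21, 2.46], [-1.02, 4.16], [0.16, 2.05], [-2.73, 2.73]. Speed limits (rad/s): [1.89, 1.89, 2.39, 2.39, 3.01, 3.01, 3.01].

### API

Orientations are given as a unit quaternion [x, y, z, w].
In Python, from rig import robot gives the robot as it stands.
- The arm moves only by the shell command python3 -m jog 'ROWS' [FORCE]. ROWS is JSON, a list that holds one entry, the list of rows, each a list of 7 numbers: the shift along the world's x, y, z normalised to -1 to 1, where 1 is 1000 mm, then the turn, a rotation vector about the world's x, y, z normalised to -1 to 1, where 1 is 180 degrees, then the closure, from 0 (fully open) to 1 (shut). In form: [[[tx, ty, tz, rx, ry, rz, claw], ...]]. A call has exactly 10 rows; each row is the pose to reach, as a shift and turn from the pose commanded when the call began, turning the shorter way round; what a row does not reach only later rows make up. A row lasts 1/12 s, in which the tool goes at most 41.7 mm and 7.16 degrees, less where a joint would pass 70% of its speed; a pose out of reach is approached as far as the arm can. A call with a number of a shift or a turn outside -1 to 1 is refused whole. A call with a gripper value outside its range is refused whole. The fingers move at their own pace and stop on an object; FORCE is the grip in N (left out, the last holds). Time passes only in rows, so rows that repeat a pose let the fingers close, or fill a call up. It gives the time, the measured TCP pose, the force, the opening and the grip force at its end, in the units of the state.
- robot.state(): the state, without advancing time (a new reading comes with each control period).
- robot.camera(name): name is "side" or "top" or "wrist"; returns the picture (420x560x3 uint8, red, green, blue); there is no depth.
- robot.camera_model(name): a dict with "fx", "fy", "cx", "cy" (pixels), "rvec" (rotation vector, rad) and "tvec" (3), from world to camera coordinates, as OpenCV has them. Camera axes: x right, y down, z forward; pixel columns grow to the right and rows downward; lengths in m; the calibration is good to about 2 mm. A picture is of the moment at which its call begins: read the wrist's pose just before it. camera_model takes no time and is no camera call; for the wrist camera it gives the pose at the moment of the call.
- robot.close_job(): hands the job in; it is judged then, once.
The state is a dict: "clock": time; "q": joint angles; "qvel": joint speeds; "effort": joint torques, N m; "ee_pos": TCP position; "tcp_rot": TCP orientation; "force": force on the tool from outside, world axes, zero at the start; "moment": the same for the moment, N m; "finger_gap": finger opening in m; "grip_force": force on a finger pad.
Only numpy, scipy, OpenCV 4.12 (cv2) and the standard library are available. Lean on these libraries where they do the work, as an engineer would, in place of code of your own. Each camera call takes 0.05 s, during which the arm holds its last target. There are 200 camera calls.

### The job

Put the big coin on the desk into the money box: lay it flat in the pocket of the steel slide on top and let go of it there, then push the slide by its upright plate all the way in to its stop so that the coin drops inside, and let the slide spring fully back out. Leave the small coin, the computer mouse and the pen pot where they are.

Things in the scene. Friction and masses are not known exactly. Their poses are not given: they have to be found in the camera images.
- coin: the big coin: disc 40 mm across, 6 mm thick, brass with a steel centre, about 60 g, lying flat on the desk to one side of the money box (either side). Origin: centre of its underside
- small_coin: the small coin, of the same look but 26 mm across and 6 mm thick; a bystander, on the other side of the money box. Origin: centre of its underside
- money_box: wooden money box, clear front and rear panes, fixed to the desk. Origin on the desk; x from its front (loading end, nearer the robot) to its rear, y left, z up. Spans x -90 to +80, y -55 to +55 mm; deck (top) 60 mm above the desk, its front half open with 4 mm high rails at |y| 37 to 55 mm. Inside floor at 6 mm, underside of the deck at 52 mm
- hood (a point): centre of the top of the wooden hood, 78 mm above the desk, that covers the rear of the deck from x = -10 to +80 mm in the money box's frame, over its full width. Beneath it a hole in the deck leads into the box: the only way in, reached by the slide
- slide (a joint): travel of the steel slide along the money box's +x, m: 0 = sprung fully out (rest), 0.060 = fully in at its stop. The spring pushes back with 4 N at rest, 11 N fully in. The slide is a flat frame 66 mm wide on the deck around a square pocket 50 x 50 mm, open at the top; pocket's near and far edges 7.5 mm high, side edges 4 mm high
- pocket (a point): centre of the slide's pocket at the level of its floor (the deck, 60 mm above the desk); moves with the slide; at rest it lies at x = -40 mm, y = 0 in the money box's frame. Axes as the money box
- push_plate (a point): middle of the near face of the slide's upright push plate, which is 54 mm wide (y), 12 mm thick and stands up to 30 mm above the deck, its near face 45 mm before the pocket's centre; this point is 17 mm above the deck and moves with the slide. Push it along the money box's +x
- mouse: black computer mouse, about 104 x 60 x 34 mm, loose bystander on a thin cloth mat. Origin: its middle, on the desk
- pen_pot: white ceramic pot 72 mm across, 90 mm high, holding three pens that stand up to 155 mm; loose bystander. Origin: centre of its underside
Mind the look-alikes: they are no part of the job. What is shaped like the coin but blue is not meant.

How it is judged:
By the outcome, as a careful person would: the job done as asked, in the order asked, and still so for the second after the job is handed in, with the robot touching nothing.
It also fails if it takes over 48 s, if anything falls off the work surface, if the arm or the gripper's body presses on something with over 40 N, if the wrist force passes 120 N, or if a joint passes its speed limit or range.

## Working session

There is one attempt and no reset: what is moved stays moved. The work goes in short steps, Python scripts to look and compute and a shell command to move; the robot and the scene stay as the last step left them, time stands still between calls to the robot, and variables do not carry over. Pictures are saved under pics/ and viewed, at most 10 in all, crops included, and the job is handed in when it is done.

```bash
mkdir -p pics; ls; python3 - <<'E'
from rig import robot
import cv2
print(robot.grip_depth, robot.state())
for n in ("top","side"):
    im=robot.camera(n); cv2.imwrite(f"pics/{n}0.png",im[:,:,::-1]); print(n,robot.camera_model(n))
E
```

```text
pics
0.0187 {'clock': 0.0, 'q': array([ 0.96051179,  0.42673616,  0.07384771,  1.60664562, -0.03411238,
        1.11081695, -0.06708594]), 'qvel': array([-0.00153424,  0.00224214,  0.000189  , -0.00093508, -0.00164539,
        0.00110013, -0.00104097]), 'effort': array([-3.69223140e-03, -9.49827003e+01,  3.75895545e+00, -4.63502383e+01,
        1.91886438e-02,  1.02884369e-02,  1.24025005e-04]), 'ee_pos': array([ 0.29992236, -0.60422149,  0.2305907 ]), 'tcp_rot': array([ 9.73579112e-01,  2.28348984e-01, -1.96153940e-04, -6.44152293e-04]), 'force': array([ 0.66509907, -0.52653361, -0.66932716]), 'moment': array([ 0.01360073,  0.02394898, -0.02431678]), 'grip_force': 0.0, 'finger_gap': 0.08509690969676026}
top {'fx': 387.32589434205556, 'fy': 387.32589434205556, 'cx': 279.5275844261746, 'cy': 212.5387886401368, 'rvec': array([ 2.18472687, -2.12871397,  0.1943658 ]), 'tvec': array([-0.02964409,  0.59673673,  0.81601661])}
side {'fx': 514.0902916566303, 'fy': 514.0902916566303, 'cx': 276.267770824283, 'cy': 208.4957636483065, 'rvec': array([ 0.2918349 , -2.66978103,  1.47498757]), 'tvec': array([0.57172545, 0.16026767, 0.99471502])}
```

View pics/top0.png

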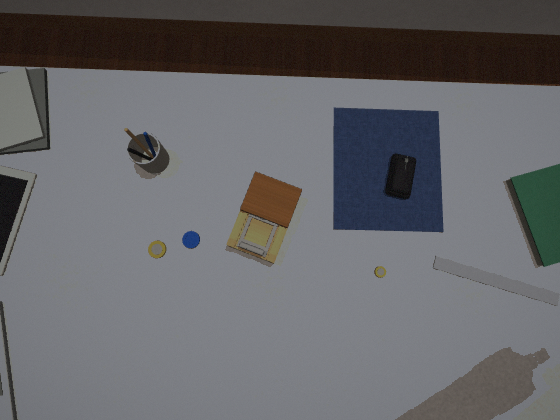

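View pics/side0.png

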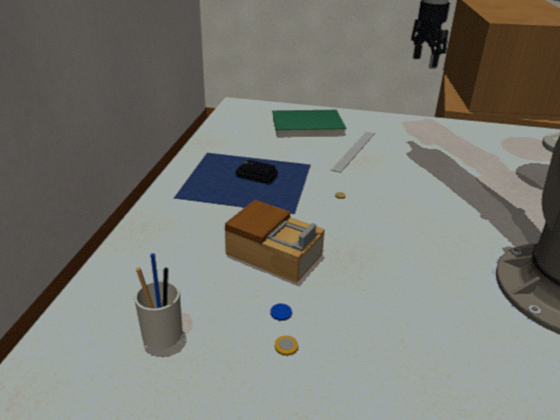

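The top view shows three coin-shaped things: a brass disc with a steel centre at (157,249), about 18 px wide; a plain blue disc at (191,240); and a small brass disc at (380,272), about 11 px wide. The first fits the description: brass with a steel centre, and the larger of the two brass discs. The hood is at (271,199) and the slide's pocket at (258,235). I'll measure these and confirm with a crop.

```bash
cat > h.py <<'E'
import numpy as np, cv2
def ray(m,uv,z):
    R=cv2.Rodrigues(m["rvec"])[0]; c=-R.T@m["tvec"]
    d=R.T@np.array([(uv[0]-m["cx"])/m["fx"],(uv[1]-m["cy"])/m["fy"],1.])
    return c+d*(z-c[2])/d[2]
def proj(m,p):
    K=np.array([[m["fx"],0,m["cx"]],[0,m["fy"],m["cy"]],[0,0,1]])
    return cv2.projectPoints(np.float64([p]),m["rvec"],m["tvec"],K,None)[0].ravel()
def blobs(bgr,lo,hi,amin=15):
    h=cv2.cvtColor(bgr,cv2.COLOR_BGR2HSV); mk=cv2.inRange(h,lo,hi)
    cs=cv2.findContours(mk,cv2.RETR_EXTERNAL,cv2.CHAIN_APPROX_NONE)[0]
    return [c for c in cs if cv2.contourArea(c)>amin]
E
python3 - <<'E'
from rig import robot
from h import *
for n in("top","side"):
    im=cv2.imread(f"pics/{n}0.png"); m=robot.camera_model(n)
    print(n)
    for c in blobs(im,(8,70,60),(35,255,255)):
        (x,y),r=cv2.minEnclosingCircle(c); print("yel",(x,y),r,cv2.contourArea(c),ray(m,(x,y),.006).round(4)) if y>90 else 0
    for c in blobs(im,(5,120,50),(14,255,255),300):
        b=cv2.boxPoints(cv2.minAreaRect(c)); 
        if b[:,1].min()>100:
            P=np.array([ray(m,p,.078) for p in b]); print("hood",b.round(1).tolist(),P.round(4).tolist(),P.mean(0))
im=cv2.imread("pics/top0.png")
a=cv2.resize(im[225:265,140:210],None,fx=8,fy=8,interpolation=2)
b=cv2.resize(im[165:270,220:310],None,fx=5,fy=5,interpolation=2)
c=cv2.resize(im[255:290,365:395],None,fx=8,fy=8,interpolation=2)
o=np.zeros((600,800,3),np.uint8); o[:320,:330]=a[:,:330]; o[:320,:330]=cv2.resize(a,(330,320)) if 0 else a[:,:330]
o=np.zeros((600,800,3),np.uint8); s=cv2.resize(a,(340,194)); o[:194,:340]=s; o[200:480,:240]=c; o[:525,345:795]=b
cv2.imwrite("pics/crop.png",cv2.convertScaleAbs(o,alpha=1.4))
E
```

```text
top
yel (380.0, 271.5) 5.590270042419434 84.0 [ 0.4731 -0.2488  0.006 ]
yel (156.5, 249.0) 9.013978004455566 223.5 [0.5116 0.2622 0.006 ]
yel (264.351806640625, 217.430419921875) 46.383056640625 3921.0 [0.5908 0.0197 0.006 ]
yel (138.5, 142.5) 19.81171226501465 78.0 [0.7611 0.322  0.006 ]
hood [[239.5, 209.89999389648438], [254.3000030517578, 171.1999969482422], [301.5, 189.1999969482422], [286.79998779296875, 227.89999389648438]] [[0.5956, 0.0723, 0.078], [0.6814, 0.0437, 0.078], [0.6447, -0.0595, 0.078], [0.5597, -0.0294, 0.078]] [0.6203628 0.0067805 0.078    ]
side
yel (286.0, 345.0) 11.70479965209961 341.5 [0.5129 0.2645 0.006 ]
yel (145.5, 287.0) 21.360109329223633 152.0 [0.7975 0.1827 0.006 ]
yel (273.7929992675781, 238.142578125) 50.04922866821289 2652.5 [ 0.5955 -0.0283  0.006 ]
yel (287.5, 234.5) 13.729630470275879 279.0 [ 0.5693 -0.0487  0.006 ]
yel (297.5, 222.5) 11.768702507019043 109.0 [ 0.5559 -0.1004  0.006 ]
yel (257.0, 217.5) 32.46931457519531 1315.5 [ 0.6497 -0.0985  0.006 ]
yel (340.0, 194.5) 5.02503776550293 40.0 [ 0.4745 -0.2483  0.006 ]
yel (209.13290405273438, 110.80379486083984) 5.617028713226318 32.5 [ 0.9566 -0.6909  0.006 ]
hood [[223.8000030517578, 224.5], [266.8999938964844, 186.6999969482422], [290.70001220703125, 213.89999389648438], [247.60000610351562, 251.60000610351562]] [[0.6826, 0.0482, 0.078], [0.6322, -0.1194, 0.078], [0.5601, -0.0217, 0.078], [0.6145, 0.1235, 0.078]] [0.62234083 0.00767774 0.078     ]
```

View pics/crop.png

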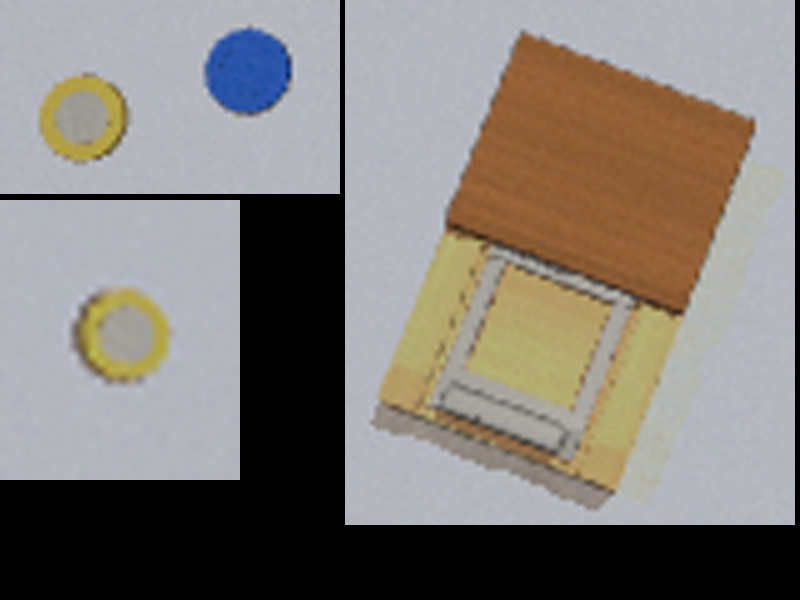

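The crop confirms the target: the brass ring with steel centre at (157,249) is the same size as the blue disc, and the disc at (380,272) is clearly smaller. The box is turned about -19° and its slide is out. I'll move over the coin and turn the gripper to the box's yaw on the way.

```bash
python3 -m jog '[[[0.02,0.033,0,0,0,0.037,0],[0.04,0.066,0,0,0,0.075,0],[0.06,0.099,0,0,0,0.112,0.1],[0.08,0.132,0,0,0,0.15,0.2],[0.1,0.165,0,0,0,0.187,0.3],[0.12,0.198,0,0,0,0.225,0.3],[0.14,0.231,0,0,0,0.262,0.3],[0.16,0.264,0,0,0,0.3,0.3],[0.18,0.297,0,0,0,0.337,0.3],[0.2,0.33,0,0,0,0.374,0.3]]]' 40
python3 - <<'E'
from rig import robot
from h import *
m=robot.camera_model("top")
im=cv2.imread("pics/top0.png")
(c,)=[c for c in blobs(im,(100,120,60),(125,255,255)) if abs(c[:,0,0].mean()-191)<8 and abs(c[:,0,1].mean()-240)<8]
print("blue",ray(m,cv2.minEnclosingCircle(c)[0],.006))
# slide outline / plate centre pixel from crop (345+5*(u-220), 5*(v-165))
f=lambda a,b:((a-345)/5+220-.4,b/5+165-.4)
inner=[(508,262),(608,300),(572,412),(463,375)]
print("pocket",np.mean([ray(m,f(*p),.066) for p in inner],0), "plate top",ray(m,f(503,415),.090))
a=np.radians(-19); u=np.array([np.cos(a),np.sin(a)]); h=np.array([.6205,.007])
print("from hood: pocket",h-.075*u,"plate mid",h-.114*u)
E
```

```text
clock: 0.93
ee_pos: [0.5006, -0.2728, 0.2313]
tcp_rot: [0.682, 0.732, -0.0, -0.0]
force: [0.2, -1.6, -0.8]
finger_gap: 0.06
grip_force: 0.0
blue [0.5360773  0.18660498 0.006     ]
pocket [0.5505737  0.03136836 0.066     ] plate top [0.51534631 0.04412263 0.09      ]
from hood: pocket [0.54958611 0.03141761] plate mid [0.51271088 0.04411477]
```

```bash
python3 -m jog '[[[0.005,0.035,0,0,0,0.037,0.3],[0.01,0.07,0,0,0,0.074,0.3],[0.01,0.105,0,0,0,0.111,0.3],[0.01,0.14,0,0,0,0.149,0.3],[0.01,0.175,0,0,0,0.186,0.3],[0.01,0.21,0,0,0,0.223,0.3],[0.01,0.245,0,0,0,0.26,0.3],[0.01,0.28,0,0,0,0.298,0.3],[0.01,0.315,0,0,0,0.335,0.3],[0.01,0.35,0,0,0,0.372,0.3]]]' >/dev/null
python3 -m jog '[[[0,0.035,-0.01,0,0,0,0.3],[0,0.07,-0.02,0,0,0,0.3],[0,0.105,-0.03,0,0,0,0.3],[0,0.135,-0.05,0,0,0,0.3],[0,0.155,-0.07,0,0,0,0.3],[0,0.17,-0.09,0,0,0,0.3],[0,0.18,-0.11,0,0,0,0.3],[0,0.185,-0.12,0,0,0,0.3],[0,0.185,-0.12,0,0,0,0.3],[0,0.185,-0.12,0,0,0,0.3]]]'
python3 - <<'E'
from rig import robot
from h import *
m=robot.camera_model("wrist"); im=robot.camera("wrist")[:,:,::-1].copy(); cv2.imwrite("pics/w1.png",im)
for c in blobs(im,(12,90,50),(35,255,255),100):
    (x,y),r=cv2.minEnclosingCircle(c); print((x,y),r,ray(m,(x,y),.006).round(4))
print(robot.state()["ee_pos"],robot.state()["tcp_rot"])
E
```

```text
clock: 2.6
ee_pos: [0.51, 0.2601, 0.1113]
tcp_rot: [0.168, 0.986, -0.0, -0.0]
force: [1.0, -0.2, 0.5]
finger_gap: 0.0596
grip_force: 0.0
(49.0, 307.0) 55.00918960571289 [0.5284 0.0538 0.006 ]
(285.1502990722656, 206.8786163330078) 26.139163970947266 [0.5119 0.2628 0.006 ]
[0.51054049 0.25987529 0.11202616] [ 1.68129772e-01  9.85764852e-01 -4.37401691e-05  1.85160767e-04]
```

View pics/w1.png

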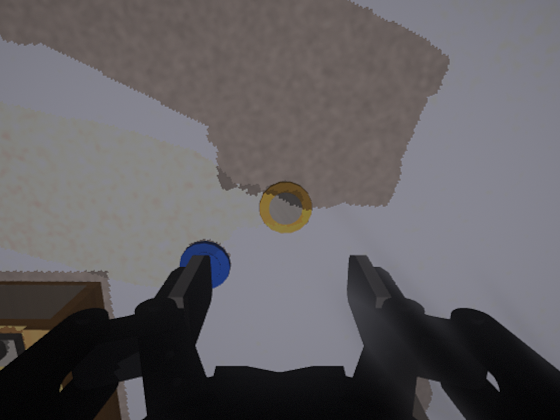

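The wrist view shows the coin at (285,207) between the fingers' lanes. It measures (0.512, 0.263), the same as the top view. The blue disc at (205,265) is off to the left. Descending to grasp.

```bash
python3 -m jog '[[[0.001,0.001,-0.02,0,0,0,0.3],[0.002,0.003,-0.04,0,0,0,0.3],[0.002,0.003,-0.06,0,0,0,0.3],[0.002,0.003,-0.08,0,0,0,0.3],[0.002,0.003,-0.09,0,0,0,0.3],[0.002,0.003,-0.1,0,0,0,0.3],[0.002,0.003,-0.105,0,0,0,0.3],[0.002,0.003,-0.109,0,0,0,0.3],[0.002,0.003,-0.111,0,0,0,0.3],[0.002,0.003,-0.111,0,0,0,0.3]]]'
python3 -m jog '[[[0,0,0,0,0,0,0.35],[0,0,0,0,0,0,0.4],[0,0,0,0,0,0,0.45],[0,0,0,0,0,0,0.5],[0,0,0,0,0,0,0.55],[0,0,0,0,0,0,0.6],[0,0,0,0,0,0,0.65],[0,0,0,0,0,0,0.7],[0,0,0,0,0,0,0.7],[0,0,0,0,0,0,0.7]]]' 40
```

```text
clock: 3.48
ee_pos: [0.5124, 0.2635, 0.0006]
tcp_rot: [0.168, 0.986, 0.0, 0.0]
force: [-0.8, -0.2, 0.0]
finger_gap: 0.0598
grip_force: 0.0
clock: 4.32
ee_pos: [0.5123, 0.2635, 0.0009]
tcp_rot: [0.168, 0.986, -0.0, 0.0]
force: [-2.9, -2.0, 10.8]
finger_gap: 0.0371
grip_force: 38.8
```

```bash
python3 -m jog '[[[0,0,0.002,0,0,0,0.7],[0,0,0.005,0,0,0,0.7],[0,0,0.01,0,0,0,0.7],[0,0,0.02,0,0,0,0.7],[0,0,0.03,0,0,0,0.7],[0,0,0.04,0,0,0,0.7],[0,0,0.05,0,0,0,0.7],[0,0,0.06,0,0,0,0.7],[0,0,0.06,0,0,0,0.7],[0,0,0.06,0,0,0,0.7]]]'
python3 - <<'E'
from rig import robot
from h import *
m=robot.camera_model("wrist"); im=robot.camera("wrist")[:,:,::-1]; s=robot.camera("side")[:,:,::-1]
o=np.hstack([cv2.resize(im[180:360,160:400],None,fx=1.6,fy=1.6),cv2.resize(s[280:376,230:358],None,fx=3,fy=3)])
cv2.imwrite("pics/g1.png",cv2.convertScaleAbs(o,alpha=1.5))
E
```

```text
clock: 5.15
ee_pos: [0.5126, 0.2634, 0.0611]
tcp_rot: [0.168, 0.986, 0.0, 0.001]
force: [0.3, -0.4, -0.8]
finger_gap: 0.0371
grip_force: 40.1
```

View pics/g1.png

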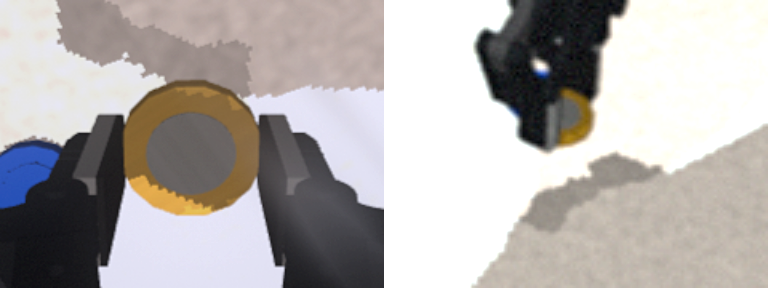

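The coin is gripped flat and clear of the desk, and the blue disc is untouched. Next I carry it above the pocket and measure the coin and slide there.

```bash
python3 -m jog '[[[0,0,0.03,0,0,0,0.7],[0.003,-0.02,0.06,0,0,0,0.7],[0.008,-0.05,0.06,0,0,0,0.7],[0.013,-0.085,0.06,0,0,0,0.7],[0.019,-0.12,0.06,0,0,0,0.7],[0.025,-0.155,0.06,0,0,0,0.7],[0.031,-0.19,0.06,0,0,0,0.7],[0.035,-0.215,0.06,0,0,0,0.7],[0.037,-0.228,0.06,0,0,0,0.7],[0.037,-0.232,0.06,0,0,0,0.7]]]'
python3 - <<'E'
from rig import robot
from h import *
s=robot.state(); m=robot.camera_model("wrist"); im=robot.camera("wrist")[:,:,::-1].copy(); cv2.imwrite("pics/w2.png",im)
print(s["ee_pos"],proj(m,s["ee_pos"]))
for z in(.005,): 
    p=ray(m,(279.4,272.5),s["ee_pos"][2]+z); print("coin",p, "d",p-s["ee_pos"])
print("pocket expected px",proj(m,[.550,.0314,.06]))
E
```

```text
clock: 6.08
ee_pos: [0.5491, 0.0283, 0.1195]
tcp_rot: [0.17, 0.986, -0.001, -0.001]
force: [-0.6, 0.2, -0.2]
finger_gap: 0.0369
grip_force: 40.4
[0.54909345 0.02825591 0.11950509] [281.61751322 269.13888307]
coin [0.54796142 0.02760368 0.12450509] d [-0.00113203 -0.00065223  0.005     ]
pocket expected px [286.45073651 225.57681297]
```

View pics/w2.png

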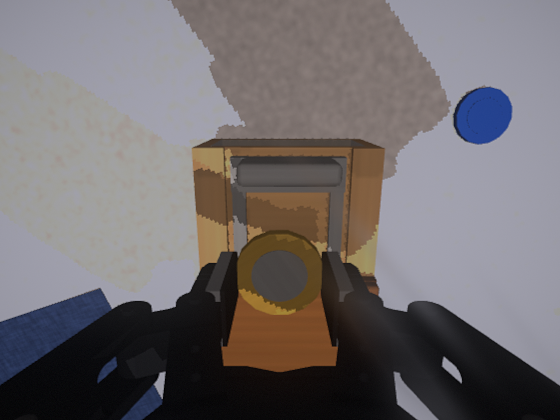

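The wrist view shows the coin at (280,273), centred on the TCP to within about 1 mm. The pocket's near edge runs from (247,192) to (329,192), and the box stands square to the gripper. Checking the pocket's position while lowering.

```bash
python3 - <<'E'
from rig import robot
from h import *
m=robot.camera_model("wrist"); a=np.radians(-19); u=np.array([np.cos(a),np.sin(a)])
P=np.mean([ray(m,(247,192),.0675),ray(m,(329,192),.0675)],0); print("pocket by near edge",P[:2]+.025*u)
P=ray(m,(289,158),.090); print("plate top near edge->pocket",P[:2]+.045*u, "now", robot.state()["ee_pos"])
E
python3 -m jog '[[[0.001,0,-0.01,0,0,0,0.7],[0.001,0,-0.02,0,0,0,0.7],[0.001,0,-0.03,0,0,0,0.7],[0.001,0,-0.035,0,0,0,0.7],[0.001,0,-0.04,0,0,0,0.7],[0.001,0,-0.042,0,0,0,0.7],[0.001,0,-0.044,0,0,0,0.7],[0.001,0,-0.045,0,0,0,0.7],[0.001,0,-0.045,0,0,0,0.7],[0.001,0,-0.045,0,0,0,0.7]]]'
```

```text
pocket by near edge [0.55192986 0.03262342]
plate top near edge->pocket [0.54933218 0.0335592 ] now [0.54888228 0.02929814 0.11959237]
clock: 6.97
ee_pos: [0.5503, 0.0314, 0.0755]
tcp_rot: [0.168, 0.986, -0.0, 0.0]
force: [0.2, 0.0, -0.5]
finger_gap: 0.0371
grip_force: 40.4
```

```bash
python3 -m jog '[[[0.001,0.001,-0.002,0,0,0,0.7],[0.001,0.001,-0.004,0,0,0,0.7],[0.001,0.001,-0.006,0,0,0,0.7],[0.001,0.001,-0.007,0,0,0,0.7],[0.001,0.001,-0.008,0,0,0,0.7],[0.001,0.001,-0.009,0,0,0,0.7],[0.001,0.001,-0.01,0,0,0,0.7],[0.001,0.001,-0.011,0,0,0,0.7],[0.001,0.001,-0.011,0,0,0,0.7],[0.001,0.001,-0.011,0,0,0,0.7]]]'
```

```text
clock: 7.8
ee_pos: [0.5511, 0.0324, 0.0643]
tcp_rot: [0.168, 0.986, -0.0, -0.0]
force: [-0.1, 0.6, -0.7]
finger_gap: 0.0372
grip_force: 40.4
```

```bash
python3 -m jog '[[[0,0,-0.0003,0,0,0,0.7],[0,0,-0.0006,0,0,0,0.7],[0,0,-0.0009,0,0,0,0.7],[0,0,-0.0012,0,0,0,0.7],[0,0,-0.0015,0,0,0,0.7],[0,0,-0.0018,0,0,0,0.7],[0,0,-0.002,0,0,0,0.7],[0,0,-0.002,0,0,0,0.7],[0,0,-0.002,0,0,0,0.7],[0,0,-0.002,0,0,0,0.7]]]'
```

```text
clock: 8.63
ee_pos: [0.5513, 0.0324, 0.0628]
tcp_rot: [0.168, 0.986, -0.0, 0.0]
force: [-2.1, 0.3, 8.5]
finger_gap: 0.0371
grip_force: 45.3
```

Contact at z≈0.063, so I release gently here and then rise straight up.

```bash
python3 -m jog '[[[0,0,0.001,0,0,0,0.5],[0,0,0.001,0,0,0,0.45],[0,0,0.001,0,0,0,0.4],[0,0,0.001,0,0,0,0.35],[0,0,0.001,0,0,0,0.3],[0,0,0.001,0,0,0,0.3],[0,0,0.01,0,0,0,0.3],[0,0,0.03,0,0,0,0.3],[0,0,0.06,0,0,0,0.3],[0,0,0.09,0,0,0,0.3]]]'
python3 -m jog '[[[-0.02,0.005,0.02,0,0,0,0.3],[-0.04,0.015,0.02,0,0,0,0.3],[-0.06,0.02,0.02,0,0,0,0.4],[-0.08,0.03,0.02,0,0,0,0.5],[-0.09,0.03,0.02,0,0,0,0.7],[-0.09,0.03,0.02,0,0,0,0.9],[-0.09,0.03,0.02,0,0,0,1],[-0.09,0.03,0.02,0,0,0,1],[-0.09,0.03,0.02,0,0,0,1],[-0.09,0.03,0.02,0,0,0,1]]]'
python3 - <<'E'
from rig import robot
from h import *
w=robot.camera("wrist")[:,:,::-1];t=robot.camera("top")[:,:,::-1];s=robot.camera("side")[:,:,::-1]
o=np.hstack([cv2.resize(w,(400,300)),cv2.resize(s[190:290,210:343],(400,300))])
cv2.imwrite("pics/p1.png",cv2.convertScaleAbs(o,alpha=1.4))
E
```

```text
clock: 9.47
ee_pos: [0.5505, 0.0327, 0.1535]
tcp_rot: [0.168, 0.986, 0.0, -0.001]
force: [0.6, -0.5, 0.2]
finger_gap: 0.0596
grip_force: 0.0
clock: 10.3
ee_pos: [0.4617, 0.0623, 0.1722]
tcp_rot: [0.168, 0.986, 0.0, -0.0]
force: [-0.2, -0.6, 0.8]
finger_gap: 0.0003
grip_force: 0.0
```

View pics/p1.png

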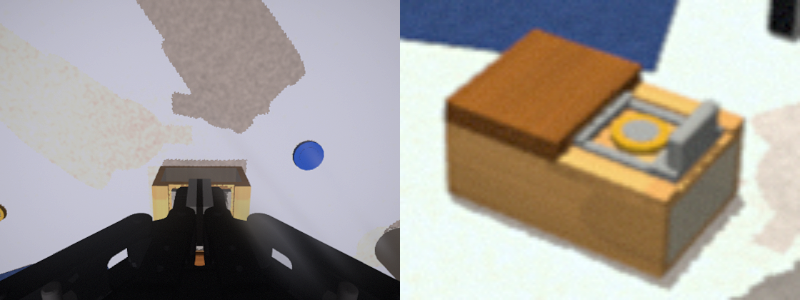

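The coin lies flat in the pocket, and the slide is out. Next I drop the shut fingers in front of the push plate and push along (0.9455, -0.3256).

```bash
python3 -m jog '[[[0,0,-0.02,0,0,0,1],[0,0,-0.04,0,0,0,1],[0,0,-0.06,0,0,0,1],[0,0,-0.08,0,0,0,1],[0,0,-0.09,0,0,0,1],[0,0,-0.096,0,0,0,1],[0,0,-0.1,0,0,0,1],[0,0,-0.101,0,0,0,1],[0,0,-0.101,0,0,0,1],[0,0,-0.101,0,0,0,1]]]'
python3 -m jog '[[[0.0095,-0.0033,0,0,0,0,1],[0.0189,-0.0065,0,0,0,0,1],[0.0265,-0.0091,0,0,0,0,1],[0.0303,-0.0104,0,0,0,0,1],[0.034,-0.0117,0,0,0,0,1],[0.0378,-0.013,0,0,0,0,1],[0.0416,-0.0143,0,0,0,0,1],[0.0454,-0.0156,0,0,0,0,1],[0.0473,-0.0163,0,0,0,0,1],[0.0473,-0.0163,0,0,0,0,1]]]'
```

```text
clock: 11.28
ee_pos: [0.4616, 0.0625, 0.072]
tcp_rot: [0.168, 0.986, 0.0, 0.001]
force: [-0.4, 0.1, 0.1]
finger_gap: -0.0
grip_force: 0.0
clock: 12.12
ee_pos: [0.5082, 0.046, 0.0712]
tcp_rot: [0.168, 0.986, -0.0, -0.0]
force: [-4.8, 0.4, 2.3]
finger_gap: -0.0002
grip_force: 2.3
```

Contact is made and the spring is felt. Continuing, then taking small steps near the stop.

```bash
python3 -m jog '[[[0.004,-0.0014,0,0,0,0,1],[0.008,-0.0028,0,0,0,0,1],[0.012,-0.0041,0,0,0,0,1],[0.016,-0.0055,0,0,0,0,1],[0.02,-0.0069,0,0,0,0,1],[0.024,-0.0083,0,0,0,0,1],[0.028,-0.0096,0,0,0,0,1],[0.032,-0.011,0,0,0,0,1],[0.036,-0.0124,0,0,0,0,1],[0.04,-0.0138,0,0,0,0,1]]]'
python3 -m jog '[[[0.001,-0.0003,0,0,0,0,1],[0.002,-0.0007,0,0,0,0,1],[0.003,-0.001,0,0,0,0,1],[0.0035,-0.0012,0,0,0,0,1],[0.004,-0.0014,0,0,0,0,1],[0.0045,-0.0015,0,0,0,0,1],[0.005,-0.0017,0,0,0,0,1],[0.005,-0.0017,0,0,0,0,1],[0.005,-0.0017,0,0,0,0,1],[0.005,-0.0017,0,0,0,0,1]]]'
```

```text
clock: 12.95
ee_pos: [0.5472, 0.0322, 0.0711]
tcp_rot: [0.168, 0.986, -0.001, -0.001]
force: [-9.7, -0.2, 6.6]
finger_gap: -0.0
grip_force: 5.0
clock: 13.78
ee_pos: [0.552, 0.0305, 0.071]
tcp_rot: [0.168, 0.986, -0.001, -0.001]
force: [-10.9, -0.4, 6.3]
finger_gap: -0.0004
grip_force: 4.9
```

```bash
python3 -m jog '[[[0.0005,-0.0002,0,0,0,0,1],[0.001,-0.0003,0,0,0,0,1],[0.0014,-0.0005,0,0,0,0,1],[0.0018,-0.0006,0,0,0,0,1],[0.0022,-0.0008,0,0,0,0,1],[0.0026,-0.0009,0,0,0,0,1],[0.0028,-0.001,0,0,0,0,1],[0.003,-0.001,0,0,0,0,1],[0.003,-0.001,0,0,0,0,1],[0.003,-0.001,0,0,0,0,1]]]'
```

```text
clock: 14.62
ee_pos: [0.5549, 0.0295, 0.071]
tcp_rot: [0.168, 0.986, -0.001, -0.001]
force: [-11.2, 0.3, 7.0]
finger_gap: -0.0001
grip_force: 5.2
```

```bash
python3 -m jog '[[[0.0005,-0.0002,0,0,0,0,1],[0.001,-0.0003,0,0,0,0,1],[0.0014,-0.0005,0,0,0,0,1],[0.0018,-0.0006,0,0,0,0,1],[0.0022,-0.0008,0,0,0,0,1],[0.0026,-0.0009,0,0,0,0,1],[0.0028,-0.001,0,0,0,0,1],[0.003,-0.001,0,0,0,0,1],[0.003,-0.001,0,0,0,0,1],[0.003,-0.001,0,0,0,0,1]]]'
```

```text
clock: 15.45
ee_pos: [0.5557, 0.0293, 0.0708]
tcp_rot: [0.167, 0.986, -0.001, -0.003]
force: [-26.1, 4.6, 19.7]
finger_gap: -0.0002
grip_force: 13.0
```

The force has jumped to about 26 N with no further motion, so the slide is at its stop. I back out, letting the slide follow, then lift and look.

```bash
python3 -m jog '[[[-0.002,0.0007,0,0,0,0,1],[-0.006,0.0021,0,0,0,0,1],[-0.014,0.0048,0,0,0,0,1],[-0.024,0.0083,0,0,0,0,1],[-0.036,0.0124,0,0,0,0,1],[-0.048,0.0165,0,0,0,0,1],[-0.06,0.0206,0,0,0,0,1],[-0.075,0.0258,0,0,0,0,1],[-0.09,0.031,0,0,0,0,1],[-0.1,0.0344,0,0,0,0,1]]]'
python3 -m jog '[[[0,0,0.02,0,0,0,1],[0,0,0.05,0,0,0,1],[0,0,0.08,0,0,0,1],[0,0,0.11,0,0,0,1],[0,0,0.13,0,0,0,1],[0,0,0.13,0,0,0,1],[0,0,0.13,0,0,0,1],[0,0,0.13,0,0,0,1],[0,0,0.13,0,0,0,1],[0,0,0.13,0,0,0,1]]]'
python3 - <<'E'
from rig import robot
from h import *
t=robot.camera("top")[:,:,::-1];s=robot.camera("side")[:,:,::-1]
o=np.hstack([cv2.resize(t,(400,300)),cv2.resize(s[190:290,210:343],(400,300))])
cv2.imwrite("pics/p2.png",cv2.convertScaleAbs(o,alpha=1.4))
E
```

```text
clock: 16.28
ee_pos: [0.4584, 0.0634, 0.0714]
tcp_rot: [0.168, 0.986, -0.0, 0.0]
force: [-0.4, -0.2, 0.2]
finger_gap: 0.0002
grip_force: 0.0
clock: 17.12
ee_pos: [0.459, 0.063, 0.2004]
tcp_rot: [0.168, 0.986, -0.0, -0.001]
force: [0.7, 0.7, 0.3]
finger_gap: 0.0
grip_force: 0.0
```

View pics/p2.png

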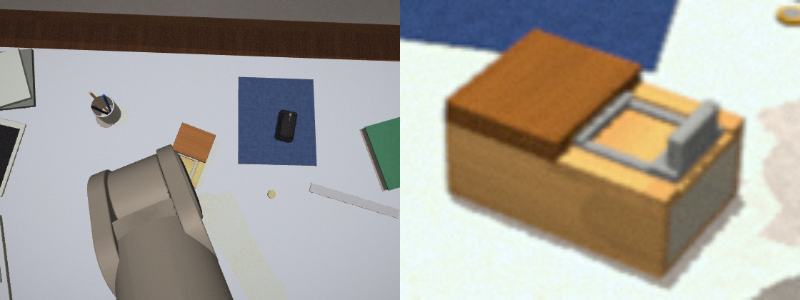

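The pocket is empty, the slide is fully back out, and the bystanders haven't moved. The coin could only have gone into the box, so I'm handing the job in.

```bash
python3 -c "
from rig import robot
print(robot.close_job())"
```

```text
the job is handed in; nothing more can be done
None
```

The job is handed in at about 17 s of the 48 s allowed: the big coin was released flat in the pocket, the slide was pushed to its stop and sprang fully back out with its pocket empty, and the small coin, mouse and pen pot look unmoved; I never saw the coin inside the box itself.

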